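# Load the full reagent cassette

### The arm

A 6-joint arm with a two-finger parallel gripper is mounted at the origin on the work surface. World frame = base frame: x ahead of the robot, y to its left, z up, the work surface at z = 0. Lengths are in mm, angles in rad, forces in N, time in s.
With the tool pointing down it reaches from about 350 to 975 mm from the base axis. Payload 7.1 kg.
Tool frame: the origin (TCP) lies at the very end of the fingers, on their centre line; the grasp point (between the pads) lies 19 mm behind it (ctrl.grasp_offset is the distance from the TCP to the grasp point, in mm); z points along the fingers, y is the line along which they close (so a half turn about z gives the same grasp; the last joint's range is limited). The gripper opens to 88 mm and grips with 3 to 60 N. Pads are 20 mm wide; open, the fingers measure 115 mm over their backs; the gripper's body (75 mm by 178 mm) begins 61 mm behind the grasp point.
Start: joints at [1.169, 0.423, 1.63, -0, 1.089, -0.019], TCP at [233.417, 579.76, 222.675] pointing down, gripper open.
Joint ranges: [-3, 3], [-0.9, 2.11], [0.09, 2.58], [-1.31, 4.45], [0.11, 2.69], [-2.54, 2.54]. Speed limits (rad/s): [2.39, 2.39, 3.01, 3.14, 3.14, 3.14].

### API

Orientations are given as a rotation vector (axis times angle).
In Python, from workcell import ctrl, viewer, ticket, models gives the robot as it stands.
- The arm moves only by the tool play_rows, never from a script. Its arguments are lists of equal length, an entry for each row: "dp": the shift along the world's x, y, z in mm, a list of three; "yaw": the turn about the world's z in degrees. In form: {"dp": [[tx, ty, tz], ...], "yaw": [yaw, ...]}. A call has 1 to 8 rows; each row shifts and turns the commanded pose from where the row before left it; what a row does not reach is not made up. A row lasts 1/12 s, in which the tool goes at most 41.7 mm and 7.16 degrees, less where a joint would pass 70% of its speed; a pose out of reach is approached as far as the arm can. A call is refused whole if a number of a shift passes 41.7 or a number of a turn 7.16, either way. A call with a gripper value outside its range is refused whole. "gripper" is the closure, from 0 (fully open) to 1 (shut), set as the call begins (left out, the last holds). The fingers move at their own pace and stop on an object; the grip force is fixed at half the most. Time passes only in rows, so rows that do not move let the fingers close. It gives the time, the measured TCP pose, the force, the opening and the grip force at its end, in the units of the state.
- ctrl.get_obs(): the state, without advancing time (a new reading comes with each control period).
- viewer.get_image(name): name is "side" or "top"; returns a dict with "pixels" (384x512x3 uint8, red, green, blue), "range_z" (384x512 float32, mm along the optical axis (not along the pixel's ray), 0 where there is no reading), "fx", "fy", "cx", "cy" (pixels), "dist_coeffs" ([k1, k2, p1, p2, k3] as OpenCV has them; the pictures are not rectified), "T" (4x4, takes a point from camera to world coordinates). Camera axes: x right, y up, looking along -z (the intrinsics and any distortion apply to the point x, -y, -z); pixel columns grow to the right and rows downward; lengths in mm; the calibration is good to about 2 mm. A picture is of the moment at which its call begins.
- ticket.close_job(): hands the job in; it is judged then, once.
Trained networks look in a picture, given as the dict that the camera call returned (one of the last four; its "shot" number tells which), for a name from the list of things; names that differ only in an ending like _2 or _b are one class to them, and where a whole thing is asked for, a point or a joint stands for the part that bears it (a point fixed in the world has none). Each returns a list of dicts, best first, with "conf" (0 to 1); they miss things now and then, are a little off and sometimes report something else, mostly with a low value. They report only what shows in the picture. A call takes as long as a camera call. They do not tell look-alikes from the thing itself.
- models.look_for(picture, name): "bbox" ([centre column, centre row, width, height] in pixels, round what is visible of it).
- models.landmark_of(picture, name): "location" ([column, row] in pixels: a listed point, or the origin of a listed thing).
The state is a dict: "t": time; "qpos": joint angles; "qvel": joint speeds; "joint_torque": joint torques, N m; "ee_pos": TCP position; "orientation": TCP orientation; "ft_force": force on the tool from outside, world axes, zero at the start; "moment": the same for the moment, N m; "width": finger opening in mm; "grasp_force": force on a finger pad.
Only numpy, scipy, OpenCV 4.12 (cv2) and the standard library are available. Lean on these libraries where they do the work, as an engineer would, in place of code of your own. Each camera call takes 0.05 s, during which the arm holds its last target. There are 200 camera calls.

### The job

Two closed reagent cassettes stand on the bench looking exactly alike, but one is full and the other nearly used up: lift each and feel which is heavier. Load the heavier one into the analyser's reagent lane: set it down in the lane's open entry with its connector nose towards the analyser, then slide it in under the lips and past the sprung catch until you feel it home on the end stop, and press it there firmly for a moment (about 20 N; over 30 N is too much); stand the lighter one upright in the empty grey tray. Keep both upright, set them down rather than dropping them, and leave everything else on the bench where it is.

Things in the scene. Friction and masses are not known exactly. Their poses are not given: they have to be found in the camera images.
- cassette_1: one of two closed opaque off-white reagent cassettes, alike outside; either may be the full, much heavier one (both under 0.7 kg). Upright box 110 long (x), 50 wide (y), 93 high on a foot flange 110 x 62 x 5; three flat caps on top reach 99, the widest at the nose end. Grip it across the 50 width, on its plain firm sides. Origin: centre of the underside; x towards the nose end, z up
- cassette_2: the other cassette, alike: a dark connector nose (22 wide, 12 high) sticks out 8 from the front (+x) end, 44 above the underside; the rear end is flat but for a thin dark rib 75 to 85 up. Each side has an upright groove 3 deep, 16 to 40 behind the front face. An inner bottle at mid-length has 1 to 2 of play. Origin: centre of the underside
- cassette_1_nose (a point): point on this cassette's front end face (the flat face behind the nose, not the nose's tip), mid-width, at underside height: 55 ahead of its origin. Axes as the cassette's
- cassette_2_nose (a point): point on this cassette's front end face (the flat face behind the nose, not the nose's tip), mid-width, at underside height: 55 ahead of its origin. Axes as the cassette's
- analyser: bench analyser, fixed: white cabinet 300 wide, 200 deep, 191 high; before it a low grey deck 120 wide with the reagent lane, its floor flat, 12 above the bench, open from above and at its outer end, 178 before the end stop. Origin: on the bench under the middle of the end stop; +x = push-in direction, towards the cabinet, whose face is 22 beyond the origin
- end_stop: rigid end stop of the lane, a dark block 80 wide, 34 high. Origin: nominal place of the face that meets the cassette, mid-width, at lane-floor height; but the stop is set differently on each machine: the true face is fixed anywhere from 6 before to 6 beyond the origin along x and is not measured: find it by feel, where the push force climbs steeply. Axes as the analyser's
- lane_entry (a point): point on the lane floor on its mid-line, 108 before the nominal stop: a cassette set down with its origin here has its front face 8 short of the lips. Low fences each side (tops 6.5 above the lane floor) narrow from 85 apart at the outer end, 170 before the nominal stop, to 65. Axes as the analyser's
- lane_lips (a point): start of the lips, on the lane's mid-line at floor height, 45 before the nominal stop. From here to the stop straight rails 65 apart carry lips 54 apart (6.5 to 11.5 above the lane floor) over the cassette's flange: it can only be slid in under them, not lowered there. Axes as the analyser's
- lane_catch (a point): mid-point between two sprung catch rollers, 28 before the nominal stop, 12 to 26 above the lane floor; housings reach 53 either side. The cassette's front corners meet them 36 to 28 before the nominal stop: some 10 N plus friction, up to about 17 N; then light drag; they snap into its grooves 12 to 6 before the nominal stop. Axes as the analyser's
- tray: used-cassette tray, fixed: plain grey open tray 140 (x) x 190 (y), 30 high, walls and floor about 4 thick. Origin: centre of its underside. Empty at the start; the cassette stands in it with its length roughly along y.
- bench_pad: pale absorbent bench liner on the black bench top (height 0), 170 (x) x 400 (y), 3 thick, fixed; both cassettes stand on it at the start. Origin: centre of its underside
- tube_rack: low off-white tube rack with small capped tubes, 60 x 105 x 55 high; a bystander, not to be disturbed. Origin: centre of its underside.
- jar: small amber screw-cap jar, 44 across, 55 high; a bystander, not to be disturbed. Origin: centre of its underside.
- reagent_bottle: amber bottle, 60 across, 100 high; a bystander, not to be disturbed. Origin: centre of its underside.
- tape_roll: roll of label tape lying flat, 68 across, 20 high; a bystander, not to be disturbed. Origin: centre of its underside.
- tip_box: dark pipette-tip box with clear lid, 85 x 122 x 90 high; a bystander, not to be disturbed. Origin: centre of its underside.
- timer: flat bench timer, 60 x 70 x 14; a bystander, not to be disturbed. Origin: centre of its underside.
There are look-alikes about, which are no part of the job. What is shaped like the cassette_1 but purple is not meant.

How it is judged (in metres and radians):
On the way:
1. a cassette is pressed against the end stop with more than 8 N for a moment (contact force between any of cassette_1, cassette_2 and end_stop above 8 N), for 0.15 s.
At the end, for the whole second after the job is handed in: Heavier cassette home in the lane, nose first: nose point within 8 mm of the nominal stop along the lane, 4 across, 3 in height, in line within 0.06 rad. Lighter one on the tray's floor (origin within 55 mm in x, 80 in y of its centre), loading it with 0.8 to 3.3 N. Both upright, at rest (angle between each of cassette_1, cassette_2's own z axis and vertical below 0.06 rad and linear speed of each of cassette_1, cassette_2 below 0.02 m/s and ((x of cassette_1_nose in the frame of end_stop between -0.008 and 0.0075 m and y of cassette_1_nose in the frame of end_stop between -0.004 and 0.004 m and z of cassette_1_nose in the frame of end_stop between -0.003 and 0.003 m and angle between the x axis of cassette_1 and the x axis of analyser, either way round below 0.06 rad and x of cassette_2 in the frame of tray between -0.055 and 0.055 m and y of cassette_2 in the frame of tray between -0.08 and 0.08 m and z of cassette_2 in the frame of tray between 0 and 0.009 m and contact force between cassette_2 and tray between 0.8 and 3.3 N) or (x of cassette_2_nose in the frame of end_stop between -0.008 and 0.0075 m and y of cassette_2_nose in the frame of end_stop between -0.004 and 0.004 m and z of cassette_2_nose in the frame of end_stop between -0.003 and 0.003 m and angle between the x axis of cassette_2 and the x axis of analyser, either way round below 0.06 rad and x of cassette_1 in the frame of tray between -0.055 and 0.055 m and y of cassette_1 in the frame of tray between -0.08 and 0.08 m and z of cassette_1 in the frame of tray between 0 and 0.009 m and contact force between cassette_1 and tray between 0.8 and 3.3 N))); the robot touches nothing.
It fails at once if a cassette is forced against the end stop (over 32 N) (contact force between any of cassette_1, cassette_2 and end_stop above 32 N).
It fails at once if a cassette is dropped (moves at over 0.5 m/s while not held: a fall of more than about 13 mm) ((contact force between the fingers and cassette_1 below 0.5 N and linear speed of cassette_1 above 0.5 m/s) or (contact force between the fingers and cassette_2 below 0.5 N and linear speed of cassette_2 above 0.5 m/s)).
It fails at once if a cassette is tipped by more than 30 degrees (angle between any of cassette_1, cassette_2's own z axis and vertical above 0.52 rad).
It fails at once if a bystander is shifted by more than 25 mm (distance of any of tube_rack, jar, reagent_bottle, tape_roll, tip_box, timer from where it was at the start of the episode above 0.025 m).
It also fails if it takes over 72 s, if anything falls off the work surface, if the arm or the gripper's body presses on something with over 40 N, if the wrist force passes 120 N, or if a joint passes its speed limit or range.

## Working session

There is one attempt and no reset: what is moved stays moved. The work goes in short steps, Python scripts to look and compute and a tool call to move; the robot and the scene stay as the last step left them, time stands still between calls to the robot, and variables do not carry over. Pictures are saved under pics/ and viewed, at most 10 in all, crops included, and the job is handed in when it is done.

Besides the shell and the picture viewer there is one more tool, called in YAML: its name, and indented under it one key for each argument. play_rows: Moves the arm, as the interface text tells. Its arguments: {"type":"object","properties":{"dp":{"type":"array"},"yaw":{"type":"array"},"gripper":{"type":"number"}},"required":["dp","yaw"]}

```bash
mkdir -p pics; cat > h.py <<'E'
import numpy as np, cv2
from workcell import ctrl, viewer, ticket, models
def K(p): return np.array([[p['fx'],0,p['cx']],[0,p['fy'],p['cy']],[0,0,1.]])
def cloud(p):
    h,w=p['range_z'].shape
    u,v=np.meshgrid(np.arange(w),np.arange(h))
    n=cv2.undistortPoints(np.stack([u,v],-1).reshape(-1,1,2).astype(np.float64),K(p),np.array(p['dist_coeffs'])).reshape(h,w,2)
    z=p['range_z'].astype(float)
    P=np.stack([n[...,0]*z,-n[...,1]*z,-z],-1)
    T=np.array(p['T']); W=P@T[:3,:3].T+T[:3,3]; W[z==0]=np.nan
    return W
def project(p,X):
    T=np.array(p['T']); c=(np.atleast_2d(X)-T[:3,3])@T[:3,:3]
    c=c*[1,-1,-1]
    return cv2.projectPoints(c,np.zeros(3),np.zeros(3),K(p),np.array(p['dist_coeffs']))[0].reshape(-1,2)
def save(p,f): cv2.imwrite(f,cv2.cvtColor(p['pixels'],cv2.COLOR_RGB2BGR))
E
python3 - <<'E'
from h import *
for n in['top','side']:
    p=viewer.get_image(n); save(p,f'pics/{n}0.png'); W=cloud(p); np.save(f'{n}0.npy',W)
    print(n,np.array(p['T'])[:3,3].round())
    for k in['cassette_1','cassette_1_nose','analyser','end_stop','lane_entry','lane_lips','tray','tube_rack','jar','reagent_bottle','tape_roll','tip_box','timer']:
        for d in models.landmark_of(p,k)[:4]:
            c,r=d['location'];c,r=int(round(c)),int(round(r))
            print(k,round(d['conf'],2),c,r,W[r,c].round() if 0<=r<384 and 0<=c<512 else '')
o=ctrl.get_obs();print(o['t'],o['ee_pos'],o['orientation'],o['ft_force'],o['width'])
E
```

```text
top [ 278.   82. 1194.]
cassette_1 0.88 274 186 [452.  56. 103.]
cassette_1 0.82 208 176 [478. 238.  98.]
cassette_1 0.75 185 284 [185. 291.  91.]
cassette_1 0.73 140 243 [291. 417.  96.]
cassette_1_nose 0.89 122 245 [284. 467.  97.]
cassette_1_nose 0.73 280 199 [423.  38.  53.]
cassette_1_nose 0.57 192 267 [228. 281.  47.]
analyser 0.56 382 168 [ 527. -269.   10.]
end_stop 0.63 383 170 [ 514. -262.   44.]
lane_entry 0.78 357 146 [ 594. -195.    8.]
lane_entry 0.4 238 186 [467. 161.   1.]
lane_lips 0.94 373 162 [ 545. -242.   10.]
tray 0.91 240 128 [645. 160.   2.]
tray 0.47 272 183 [461.  62.  96.]
tube_rack 0.73 384 171 [ 510. -264.   48.]
tube_rack 0.2 199 232 [328. 270.  15.]
jar 0.66 323 111 [707. -95.  -4.]
jar 0.48 182 143 [587. 328.  36.]
reagent_bottle 0.92 288 115 [669.  17.  60.]
reagent_bottle 0.22 210 177 [476. 233.  94.]
tape_roll 0.85 321 109 [710. -88.   3.]
tip_box 0.2 237 128 [645. 169.   3.]
timer 0.89 195 229 [336. 282.  14.]
timer 0.72 372 160 [ 551. -240.   10.]
side [ 286. -745.  895.]
cassette_1 0.84 158 162 [177. 274.  12.]
cassette_1 0.82 195 126 [300. 385.  42.]
cassette_1 0.59 266 158 [493. 234.   6.]
cassette_1_nose 0.75 261 212 [436.  23.  11.]
cassette_1_nose 0.68 264 154 [487. 236.  21.]
cassette_1_nose 0.6 188 117 [282. 378.  84.]
cassette_1_nose 0.58 173 160 [221. 276.  10.]
analyser 0.64 358 205 [679. -29.  41.]
lane_entry 0.7 344 271 [ 590. -195.   10.]
lane_lips 0.86 335 289 [ 498. -345.  198.]
tray 0.69 320 170 [636. 155.   3.]
tube_rack 0.79 325 209 [587. -36.  54.]
tube_rack 0.74 266 157 [493. 233.  11.]
jar 0.51 291 132 [589. 318.  23.]
tape_roll 0.96 377 233 [712. -96.   0.]
tip_box 0.56 263 112 [518. 403.  49.]
timer 0.58 212 155 [337. 272.  13.]
1.4 [233.41173094 579.76378314 222.66863819] [-5.97663742e-01 -3.08416830e+00  3.61795623e-05] [-0.32573024  0.62304766  0.39510179] 87.95944257490008
```

View pics/top0.png

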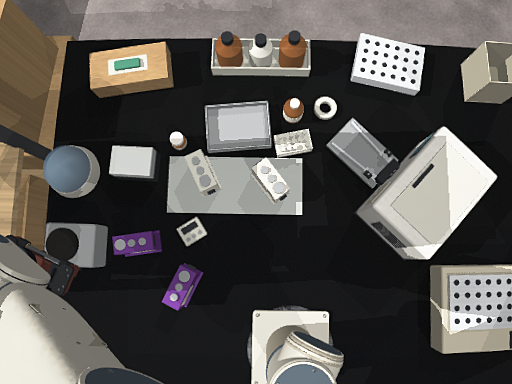

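View pics/side0.png

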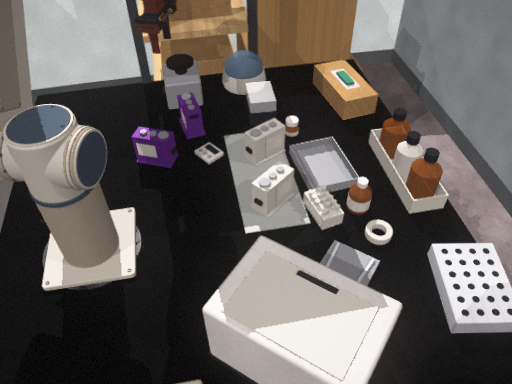

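```bash
cat > m.py <<'E'
from h import *
def rect(W,zlo,zhi,box):
    m=(W[...,2]>zlo)&(W[...,2]<zhi)&(W[...,0]>box[0])&(W[...,0]<box[1])&(W[...,1]>box[2])&(W[...,1]<box[3])
    n,l,s,c=cv2.connectedComponentsWithStats(m.astype(np.uint8),connectivity=4)
    out=[]
    for i in range(1,n):
        if s[i,4]>60:
            P=W[l==i]; r=cv2.minAreaRect(P[:,:2].astype(np.float32)); b=cv2.boxPoints(r)
            out.append((s[i,4],np.round(r[0],1),np.round(r[1],1),round(r[2],1),P[:,2].mean().round(1)))
    return out
if __name__=='__main__':
    W=np.load('top0.npy')
    print('cass',*rect(W,80,110,(350,600,-20,330)),sep='\n')
    print('tray',*rect(W,15,45,(540,760,50,260)),sep='\n')
    print('cab',*rect(W,175,210,(200,800,-700,-150)),sep='\n')
    print('deck',*rect(W,7,60,(400,800,-400,-120)),sep='\n')
    print('rack',*rect(W,25,80,(540,680,-40,70)),sep='\n')
    im=cv2.imread('pics/top0.png')
    a=cv2.resize(im[110:200,315:415],None,fx=6,fy=6,interpolation=cv2.INTER_CUBIC)
    cv2.imwrite('pics/lane.png',a)
    b=cv2.resize(im[135:215,165:305],None,fx=5.7,fy=5.7,interpolation=cv2.INTER_CUBIC)
    cv2.imwrite('pics/cass.png',b)
E
python3 m.py
```

```text
cass
(np.int32(718), array([496.1, 262.3]), array([113. ,  50.6]), 26.3, np.float64(96.9))
(np.int32(751), array([477.1,  67.5]), array([113.2,  50.6]), 38.0, np.float64(96.6))
tray
(np.int32(425), array([646.7, 166.4]), array([143.1, 190.3]), 5.6, np.float64(26.4))
cab
(np.int32(8521), array([ 433.2, -358.9]), array([202.6, 300.6]), 47.0, np.float64(191.5))
deck
(np.int32(575), array([ 782.3, -306.3]), array([169.9,  35.7]), 89.8, np.float64(35.0))
(np.int32(2596), array([ 576.6, -218.8]), array([203.3, 291.8]), 46.2, np.float64(18.2))
rack
(np.int32(159), array([671.7,   1.6]), array([16., 53.]), 0.7, np.float64(56.2))
(np.int32(661), array([595.,   5.]), array([62.3, 98.6]), 12.0, np.float64(43.6))
```

```bash
python3 - <<'E'
from h import *
W=np.load('top0.npy')
Z=W[125:190:1,320:405:2,2]
for i in range(0,65,2): print(125+i,' '.join('%3.0f'%z for z in Z[i]))
E
```

```text
125   2  -6  -4   1  -0   3   2  -1   1   3   2  -0  10   7   7   9  12  20  13  12  13   0  -3  -3   1  -2  -1  -0  -2  -2  -5  -2   2  -3  -4  -3   1   1   1  -3  -4  -4   1
127   3  -2   0   5   6  -2   1   2   2  -1  -2   1  12  11   8   9   9  18  20   7  12   9  -5   1  -2   0   1  -3  -2   1  -3  -1  -6  -3  -0  -1   1  -3   3  -4  -3   1  -0
129  -2   1  -4  -1  -4   1  -4  -2  -3  -3  -2   9   9   7  17  12  11   8  15  16  11  14  11   1   1   2   1   2   3  -1   1  -4   2  -1  -1   1   0  -5  -3   2  -1   4   2
131   0  -2  -2   1  -2   1  -1  -4  -2   1  13  16   8  13   9   9  10  14   9  16  24  12  12  13  -5  -2  -2  -4   1  -2   1  -3  -2   0  -1   1  -0   1  -0  -3   2   1  -1
133  -3  -4   2   1  -0  -1   2   0  -3  12  10  14  12  10  15  12  12  10  12  14  21  15   7   9  10   0  -2  -1  -2  -1  -6  -2  -2   2   0  -1   1  -1   0   1   0  -3  -4
135  -1  -1  -3  -1   2  -4  -4  -1  11  15  11  13  11  12  10  21  13  11   8   9  11  12  17  10   8   9   1  -2   0  -0  -1  -2  -0  -0  -1  -1  -0  -1  -6   2   0   2  -4
137  -0  -3  -5  -0  -6   1   2  12  10   9 
[... 4007 characters left out ...]
   1  -1  -3   3   2   2   1  -4  -3   2  -2  -1  -3  -2  -0  -2  -3   0   0   2  -2  -0  -2   2   9  15   8  10  10  15  31  45  56  93 152 182 188 190 192 189 188 190 190
185  -3  -1   1  -3   2  -0   4  -1  -2   2  -0  -2   0   1   2  -3  -1  -2   0   1  -2   0  -6  -2   4  10  10  10  -0  20  12  52 114 150 163 190 191 190 191 190 190 191 188
187  -5  -6  -2  -0  -3  -2   1  -0  -2  -1   1  -0  -1  -1   2   0  -3  -0   3  -2   1   0  -3  -3  -3  -0  10  -3   2   9  54 112 146 160 183 188 189 189 188 189 193 188 190
189  -0   2  -2  -2   2  -4  -1  -1  -2  -0  -9   1  -0  -1  -3  -3  -0  -4  -4  -2  -4   1   2  -6  -4  -5   0  -3  15  45 111 144 156 183 191 191 187 189 195 191 190 194 192
```

View pics/lane.png

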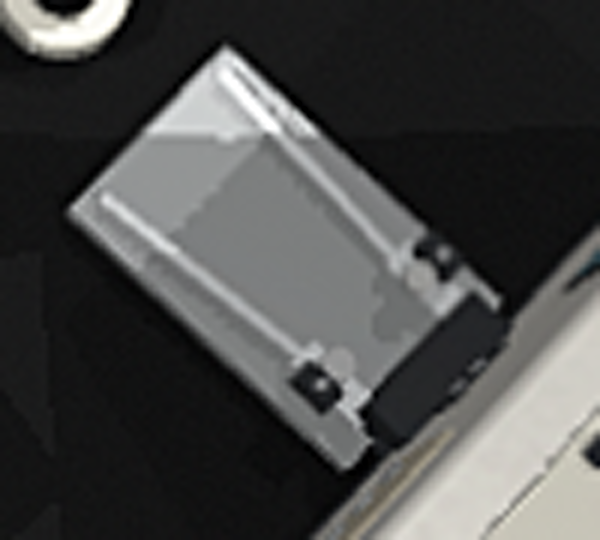

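View pics/cass.png

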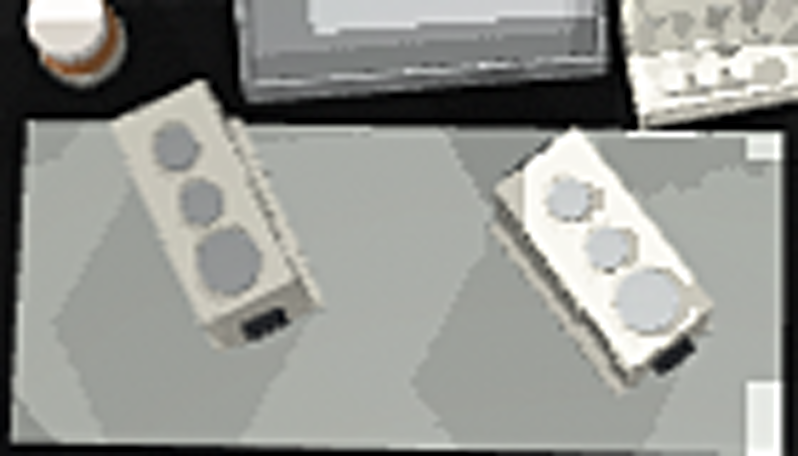

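```bash
cat > lane.py <<'E'
from h import *
from scipy.optimize import minimize
Ws=[cloud(viewer.get_image('top')) for _ in range(6)]
W=np.nanmedian(Ws,0); np.save('top1.npy',W)
X=W.reshape(-1,3); X=X[np.isfinite(X[:,0])]
# cabinet top direction: 5/95-pct robust rect
C=X[(X[:,2]>183)&(X[:,2]<198)&(X[:,0]>200)&(X[:,0]<700)&(X[:,1]<-150)&(X[:,1]>-620)]
def fr(P,th,c):
    d=np.array([-np.cos(th),-np.sin(th)]); l=np.array([-d[1],d[0]])
    Q=P[:,:2]-c; return Q@d,Q@l,d,l
def edges(P,th,c,n=12):
    a,b,d,l=fr(P,th,c); r=[]
    for s,t in((a,b),(b,a)):
        bins=np.linspace(np.percentile(t,8),np.percentile(t,92),n+1)
        for f in(np.min,np.max):
            e=[f(s[(t>=bins[i])&(t<bins[i+1])]) for i in range(n)]
            m=(bins[1:]+bins[:-1])/2; p=np.polyfit(m,e,1); p=np.polyfit(m,e,1,w=1/(1+np.abs(e-np.polyval(p,m))))
            r.append((np.polyval(p,0),np.degrees(np.arctan(p[0]))))
    return r
th=np.radians(47); c=np.array([516.,-270.])
print('cabinet (x edges, y edges, slopes)',np.round(edges(C,th,c),2).tolist())
a,b,d,l=fr(X,th,c)
D=(X[:,2]>6)&(X[:,2]<30)&(a>-200)&(a<-55)&(abs(b)<80)
print('deck',np.round(edges(X[D],th,c),2).tolist())
S=(X[:,2]>40)&(X[:,2]<52)&(abs(a)<40)&(abs(b)<60)
print('stop',np.round(edges(X[S],th,c,6),2).tolist(),np.median(X[S][:,2]))
F=(X[:,2]>16.0)&(X[:,2]<24)&(a>-170)&(a<-45)&(abs(b)<50)
for sg in(1,-1):
    m=F&(b*sg>25); p=np.polyfit(a[m],b[m],1);print('fence',sg,m.sum(),[(q,np.median(b[m&(abs(a-q)<12)]).round(2)) for q in(-160,-140,-120,-100,-80,-60)])
print('floor z',np.median(X[(a>-150)&(a<-60)&(abs(b)<25),2]))
from m import rect
print(*rect(W,87,106,(350,600,-20,330)),sep='\n');print(*rect(W,18,40,(540,760,50,260)),sep='\n')
E
python3 lane.py
```

```text
cabinet (x edges, y edges, slopes) [[21.61, 0.03], [220.61, 0.28], [-147.21, -0.33], [149.19, -0.17]]
deck [[-177.78, -0.96], [-55.86, 0.21], [-56.71, 0.02], [59.66, -0.31]]
stop [[-6.17, -2.0], [20.21, -2.25], [-37.91, 2.22], [41.0, 3.98]] 45.19420163843688
fence 1 76 [(-160, np.float64(45.58)), (-140, np.float64(44.41)), (-120, np.float64(42.27)), (-100, np.float64(41.82)), (-80, np.float64(41.32)), (-60, np.float64(40.57))]
fence -1 92 [(-160, np.float64(-41.5)), (-140, np.float64(-40.09)), (-120, np.float64(-38.45)), (-100, np.float64(-36.74)), (-80, np.float64(-35.99)), (-60, np.float64(-34.55))]
floor z 11.395499141915082
(np.int32(710), array([496.1, 262.5]), array([112.5,  50.3]), 26.7, np.float64(97.1))
(np.int32(738), array([477.1,  67.5]), array([112.7,  50.2]), 38.0, np.float64(96.8))
(np.int32(382), array([647. , 166.5]), array([142.3, 190.5]), 5.5, np.float64(27.0))
```

play_rows:
  dp:
    - [15, -31, 0]
    - [15, -31, 0]
    - [15, -31, 0]
    - [15, -31, 0]
    - [15, -31, 0]
    - [15, -31, 0]
    - [15, -31, 0]
    - [15, -31, 0]
  yaw: [-7.1, -7.1, -7.1, -7.1, -7.1, -7.1, -7.1, -7.1]
  gripper: 0

```text
t: 2.37
ee_pos: [353.9, 330.3, 222.9]
orientation: [2.0, 2.423, 0.001]
ft_force: [0.6, 0.1, 0.4]
width: 88.0
grasp_force: 0.0
```

play_rows:
  dp:
    - [15, -31, -5]
    - [15, -31, -5]
    - [15, -31, -5]
    - [15, -31, -5]
    - [15, -31, -5]
    - [15, -31, -5]
    - [15, -31, -5]
    - [15, -31, -5]
  yaw: [-7.1, -7.1, -7.1, -7.1, -7.1, -7.1, -7.1, -7.1]

```text
t: 3.03
ee_pos: [474.0, 82.1, 182.7]
orientation: [2.912, 1.18, 0.001]
ft_force: [0.2, 0.8, 0.1]
width: 87.8
grasp_force: 0.0
```

```bash
cat >> h.py <<'E'
from scipy.spatial.transform import Rotation as R
def st():
    o=ctrl.get_obs(); y=R.from_rotvec(o['orientation']).as_matrix()
    print('t',round(o['t'],2),'p',np.round(o['ee_pos'],1),'yaw',np.degrees(np.arctan2(y[1,1],y[0,1])).round(2),'zdown',y[2,2].round(4),'F',np.round(o['ft_force'],2),'M',np.round(o['moment'],2),'w',round(o['width'],1),'g',round(o['grasp_force'],1),'q',np.round(o['qpos'],2))
    return o
E
python3 -c "
from h import *
st()"
```

```text
t 3.03 p [474.   82.1 182.7] yaw -45.89 zdown -1.0 F [0.17 0.85 0.06] M [ 0.01  0.09 -0.02] w 87.8 g 0.0 q [0.15 0.27 1.97 0.   0.9  0.95]
```

play_rows:
  dp:
    - [6.3, -12.1, -10]
    - [0, 0, -35]
    - [0, 0, -35]
    - [0, 0, -30]
    - [0, 0, -22]
    - [0, 0, -14]
    - [0, 0, 0]
  yaw: [-6.1, 0, 0, 0, 0, 0, 0]

```text
t: 3.62
ee_pos: [477.8, 71.4, 34.1]
orientation: [-2.966, -1.032, 0.008]
ft_force: [0.3, 1.0, -0.1]
width: 87.8
grasp_force: 0.0
```

play_rows:
  dp:
    - [0, 0, 0]
    - [0, 0, 0]
    - [0, 0, 0]
    - [0, 0, 0]
    - [0, 0, 0]
    - [0, 0, 0]
    - [0, 0, 0]
    - [0, 0, 0]
  yaw: [0, 0, 0, 0, 0, 0, 0, 0]
  gripper: 1

```text
t: 4.28
ee_pos: [480.6, 71.7, 37.5]
orientation: [2.967, 1.032, 0.003]
ft_force: [-0.2, -1.8, 6.6]
width: 49.6
grasp_force: 30.0
```

```bash
python3 -c "
from h import *
st()"
```

```text
t 4.28 p [480.6  71.7  37.5] yaw -51.63 zdown -1.0 F [-0.22 -1.79  6.59] M [-0.16  0.08  0.11] w 49.6 g 30.0 q [ 0.12  0.54  2.03 -0.    0.57  1.02]
```

play_rows:
  dp:
    - [0, 0, 6]
    - [0, 0, 12]
    - [0, 0, 18]
    - [0, 0, 14]
    - [0, 0, 8]
    - [0, 0, 2]
    - [0, 0, 0]
    - [0, 0, 0]
  yaw: [0, 0, 0, 0, 0, 0, 0, 0]

```text
t: 4.95
ee_pos: [479.2, 71.6, 96.3]
orientation: [-2.967, -1.032, 0.001]
ft_force: [-0.6, -0.7, -1.5]
width: 49.9
grasp_force: 30.0
```

play_rows:
  dp:
    - [0, 0, 0]
    - [0, 0, 0]
    - [0, 0, 0]
  yaw: [0, 0, 0]

```text
t: 5.2
ee_pos: [479.3, 71.6, 96.0]
orientation: [-2.967, -1.032, 0.002]
ft_force: [-0.7, 0.1, -1.4]
width: 49.9
grasp_force: 30.0
```

```bash
python3 -c "
from h import *
st()
for i in range(3):
    p=viewer.get_image('top');print(np.round(ctrl.get_obs()['ft_force'],2))
W=cloud(p)
from m import rect
print(*rect(W,140,180,(350,600,-20,200)),*rect(W,87,106,(350,600,150,330)),sep='\n')
"
```

```text
t 5.2 p [479.3  71.6  96. ] yaw -51.63 zdown -1.0 F [-0.65  0.09 -1.4 ] M [0.   0.09 0.  ] w 49.9 g 30.0 q [0.12 0.42 2.02 0.   0.7  1.02]
[ 0.05 -0.63 -1.46]
[ 0.38  0.11 -1.52]
[ 0.66 -0.44 -1.43]
(np.int32(701), array([494.9, 261.8]), array([110.8,  50.3]), 26.5, np.float64(97.1))
```

play_rows:
  dp:
    - [10.9, 6.4, 0]
    - [20.9, 12.4, 0]
    - [24, 14, 0]
    - [24, 14, 0]
    - [24, 14, 0]
    - [24, 14, 0]
    - [22, 14, 0]
    - [17.5, 10.6, 0]
  yaw: [7.1, 7.1, 7.1, 7.1, 7.1, 7.1, 7.1, 7.1]

```text
t: 6.02
ee_pos: [648.6, 172.2, 96.4]
orientation: [2.111, 2.326, 0.001]
ft_force: [0.3, -0.6, -2.7]
width: 50.1
grasp_force: 30.0
```

play_rows:
  dp:
    - [0, 0, -6]
    - [0, 0, -12]
    - [0, 0, -16]
    - [0, 0, -9]
    - [0, 0, -5]
    - [0, 0, -2]
    - [0, 0, 0]
    - [0, 0, 0]
  yaw: [0, 0, 0, 0, 0, 0, 0, 0]

```text
t: 6.68
ee_pos: [647.1, 170.9, 47.1]
orientation: [2.12, 2.319, 0.001]
ft_force: [-0.4, -0.1, -2.2]
width: 49.8
grasp_force: 30.0
```

```bash
python3 -c "
from h import *
st()
p=viewer.get_image('side');save(p,'pics/side1.png')"
```

```text
t 6.68 p [647.1 170.9  47.1] yaw 5.13 zdown -1.0 F [-0.35 -0.09 -2.18] M [-0.03  0.05 -0.05] w 49.8 g 30.0 q [0.24 0.7  1.61 0.   0.83 0.15]
```

View pics/side1.png

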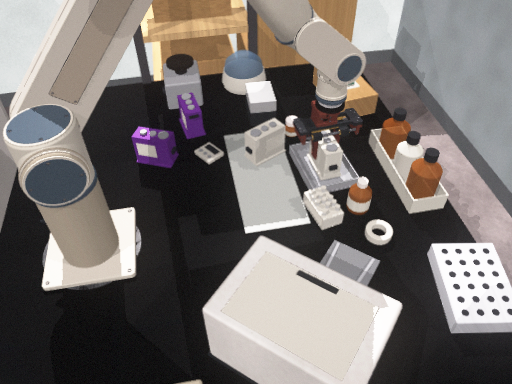

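The view shows the held cassette upright inside the tray walls (about 328,160), with bystanders untouched. Now I'll lower it to contact.

play_rows:
  dp:
    - [0, 0, -3]
    - [0, 0, -3]
    - [0, 0, -1]
    - [0, 0, -1]
    - [0, 0, 0]
    - [0, 0, 0]
  yaw: [0, 0, 0, 0, 0, 0]

```text
t: 7.23
ee_pos: [647.0, 171.1, 38.7]
orientation: [2.119, 2.319, 0.0]
ft_force: [-0.5, -1.1, -1.4]
width: 50.1
grasp_force: 30.0
```

play_rows:
  dp:
    - [0, 0, -0.7]
    - [0, 0, -0.7]
    - [0, 0, 0]
    - [0, 0, 0]
  yaw: [0, 0, 0, 0]

```text
t: 7.57
ee_pos: [647.1, 171.0, 38.5]
orientation: [2.119, 2.319, 0.0]
ft_force: [-3.4, -1.8, 7.6]
width: 49.8
grasp_force: 30.0
```

play_rows:
  dp:
    - [0, 0, 0]
    - [0, 0, 0]
    - [0, 0, 0]
    - [0, 0, 0]
    - [0, 0, 20]
    - [0, 0, 35]
    - [0, 0, 35]
    - [0, 0, 15]
  yaw: [0, 0, 0, 0, 0, 0, 0, 0]
  gripper: 0

```text
t: 8.23
ee_pos: [649.1, 171.6, 146.6]
orientation: [2.117, 2.317, 0.007]
ft_force: [0.3, -0.2, 0.3]
width: 87.9
grasp_force: 0.0
```

play_rows:
  dp:
    - [-18, 11, 0]
    - [-18, 11, 0]
    - [-18, 12, 0]
    - [-18, 12, 0]
    - [-18, 12, 0]
    - [-18, 12, 0]
    - [-18, 12, 0]
    - [-18, 11, 0]
  yaw: [-7.1, -7.1, -7.1, -7.1, -7.1, -7.1, -7.1, -7.1]

```text
t: 8.9
ee_pos: [502.1, 264.7, 142.2]
orientation: [-2.97, -1.023, -0.0]
ft_force: [0.5, -0.3, -0.1]
width: 87.6
grasp_force: 0.0
```

play_rows:
  dp:
    - [-4, 0, 0]
    - [0, 0, 0]
    - [0, 0, -30]
    - [0, 0, -35]
    - [0, 0, -22]
    - [0, 0, -12]
    - [0, 0, -6]
    - [0, 0, 0]
  yaw: [-6.0, -5.7, 0, 0, 0, 0, 0, 0]

```text
t: 9.57
ee_pos: [498.6, 263.9, 36.4]
orientation: [3.057, 0.724, -0.003]
ft_force: [0.3, 0.1, 0.2]
width: 87.9
grasp_force: 0.0
```

```bash
python3 -c "
from h import *
st()"
```

```text
t 9.57 p [498.6 263.9  36.4] yaw -63.33 zdown -1.0 F [0.3  0.13 0.17] M [-0.    0.18  0.02] w 87.9 g 0.0 q [0.47 0.61 1.86 0.   0.67 1.57]
```

play_rows:
  dp:
    - [0, 0, 0]
    - [0, 0, 0]
    - [0, 0, 0]
    - [0, 0, 0]
    - [0, 0, 0]
    - [0, 0, 0]
    - [0, 0, 0]
    - [0, 0, 0]
  yaw: [0, 0, 0, 0, 0, 0, 0, 0]
  gripper: 1

```text
t: 10.23
ee_pos: [499.6, 263.8, 37.9]
orientation: [3.056, 0.725, 0.002]
ft_force: [0.9, -4.5, 5.6]
width: 50.1
grasp_force: 30.0
```

play_rows:
  dp:
    - [0, 0, 6]
    - [0, 0, 12]
    - [0, 0, 18]
    - [0, 0, 18]
    - [0, 0, 12]
    - [0, 0, 4]
    - [0, 0, 0]
    - [0, 0, 0]
  yaw: [0, 0, 0, 0, 0, 0, 0, 0]

```text
t: 10.9
ee_pos: [498.6, 263.9, 107.0]
orientation: [3.057, 0.725, -0.001]
ft_force: [-0.5, -0.3, -6.1]
width: 49.7
grasp_force: 30.0
```

```bash
python3 -c "
from h import *
from m import rect
viewer.get_image('side');viewer.get_image('side');p=viewer.get_image('top');st()
W=cloud(p)
print(*rect(W,80,130,(560,760,50,260)),sep='\n')"
```

```text
t 11.05 p [498.3 263.7 106.3] yaw -63.34 zdown -1.0 F [-0.57  0.42 -5.18] M [-0.02  0.1  -0.02] w 49.7 g 30.0 q [0.47 0.5  1.84 0.   0.81 1.57]
(np.int32(741), array([648.2, 166.8]), array([ 53.1, 113.4]), 4.9, np.float64(97.5))
```

play_rows:
  dp:
    - [0, -12, 8]
    - [0, -25, 8]
    - [3, -32, 4]
    - [5, -34, 0]
    - [6, -34, 0]
    - [7, -34, 0]
    - [7, -34, 0]
    - [7, -34, 0]
  yaw: [0, 1.4, 1.4, 1.4, 1.4, 1.4, 1.4, 1.4]

```text
t: 11.72
ee_pos: [533.6, 22.8, 127.2]
orientation: [-2.983, -0.985, 0.001]
ft_force: [0.9, 0.3, -5.0]
width: 50.0
grasp_force: 30.0
```

play_rows:
  dp:
    - [7, -34, 0]
    - [7, -34, 0]
    - [8, -34, 0]
    - [10, -34, 0]
    - [10, -32, 0]
    - [10, -24, 0]
    - [8, -14, 0]
    - [3, -4.7, 0]
  yaw: [1.4, 1.4, 1.4, 1.4, 1.4, 1.4, 1.4, 0.5]

```text
t: 12.38
ee_pos: [597.4, -188.9, 127.1]
orientation: [2.884, 1.244, 0.0]
ft_force: [0.2, -0.2, -9.9]
width: 50.0
grasp_force: 30.0
```

play_rows:
  dp:
    - [0, 0, -10]
    - [0, 0, -25]
    - [0, 0, -25]
    - [0, 0, -6]
    - [0, 0, 0]
    - [0, 0, 0]
  yaw: [0, 0, 0, 0, 0, 0]

```text
t: 12.88
ee_pos: [596.6, -184.7, 61.1]
orientation: [-2.882, -1.247, 0.001]
ft_force: [0.9, -0.5, -4.7]
width: 50.2
grasp_force: 30.0
```

```bash
python3 -c "
from h import *
st()
p=viewer.get_image('top');save(p,'pics/top2.png');s=viewer.get_image('side')
save(s,'pics/side2.png')
a=cv2.imread('pics/top2.png')[95:215,310:440];b=cv2.imread('pics/side2.png')[180:300,290:420]
cv2.imwrite('pics/both.png',cv2.resize(np.hstack([a,b]),None,fx=3,fy=3,interpolation=cv2.INTER_CUBIC))
"
```

```text
t 12.88 p [ 596.6 -184.7   61.1] yaw -43.2 zdown -1.0 F [ 0.94 -0.52 -4.65] M [-0.07  0.15  0.  ] w 50.2 g 30.0 q [-0.32  0.63  1.71  0.    0.79  0.43]
```

View pics/both.png

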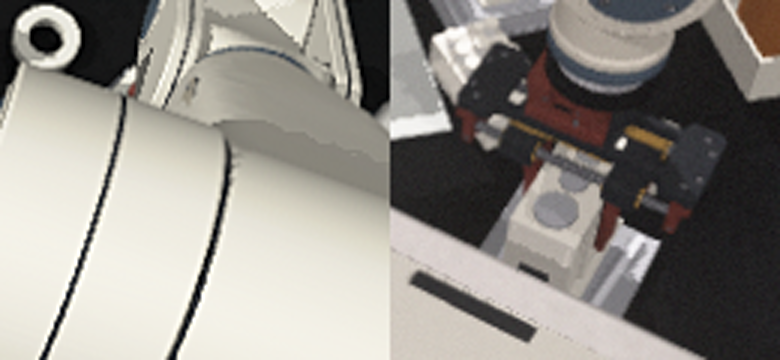

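```bash
python3 - <<'E'
from h import *
Ws=[cloud(viewer.get_image('side')) for _ in range(4)]
W=np.nanmedian(Ws,0); X=W.reshape(-1,3); X=X[np.isfinite(X[:,0])]
th=np.radians(46.8); d=-np.array([np.cos(th),np.sin(th)]); l=np.array([-d[1],d[0]]); O=np.array([516.8,-270.8])
def f(X): Q=X[:,:2]-O; return Q@d,Q@l
a,b=f(X)
m=(X[:,2]>108)&(X[:,2]<130)&(a>-175)&(a<-50)&(abs(b)<40)
print('top',m.sum(),np.median(X[m,2]),a[m].max())
for lo in range(-90,-56,6):
    k=m&(a>=lo)&(a<lo+6)
    if k.sum()>3: print(lo,k.sum(),b[k].min().round(1),b[k].max().round(1))
m=(X[:,2]>40)&(X[:,2]<105)&(a>-75)&(a<-45)&(abs(b)<35); print('front',m.sum(),b[m].min(),b[m].max(),np.median(a[m]))
m=(X[:,2]>6)&(X[:,2]<30)&(a>-180)&(a<-20)&(abs(b)<80)
for lo in range(-170,-20,15):
    k=m&(a>=lo)&(a<lo+15)
    if k.sum()>3:print('deck',lo,k.sum(),b[k].min().round(1),b[k].max().round(1))
o=ctrl.get_obs(); t=np.array(o['ee_pos']); print('tcp',f(t[None]))
# lane from initial side pic
W=np.load('side0.npy');X=W.reshape(-1,3);X=X[np.isfinite(X[:,0])];a,b=f(X)
m=(X[:,2]>6)&(X[:,2]<30)&(a>-185)&(a<-20)&(abs(b)<80)
for lo in range(-170,-20,15):
    k=m&(a>=lo)&(a<lo+15)
    if k.sum()>3:print('deck0',lo,k.sum(),b[k].min().round(1),b[k].max().round(1))
E
```

```text
top 768 121.23036092808564 -55.57874879925026
-90 47 -25.4 25.2
-84 55 -24.9 25.1
-78 60 -24.7 25.1
-72 67 -24.8 25.2
-66 72 -25.3 25.2
-60 115 -24.9 25.2
front 261 -25.14733629259873 25.524858805782856 -57.084696397548605
deck -170 84 -59.9 60.2
deck -155 87 -58.5 60.2
deck -140 95 -59.2 60.3
deck -125 106 -58.9 60.7
deck -110 114 -59.0 61.1
deck -95 10 -41.3 43.1
tcp (array([-117.35908385]), array([0.74675884]))
deck0 -170 251 -59.0 60.0
deck0 -155 262 -59.2 60.2
deck0 -140 270 -59.1 60.3
deck0 -125 267 -58.1 60.7
deck0 -110 271 -59.1 61.3
deck0 -95 13 -41.2 43.3
```

play_rows:
  dp:
    - [0.3, -0.3, -4]
    - [0, 0, -4]
    - [0, 0, -3]
    - [0, 0, -1.5]
    - [0, 0, -0.8]
    - [0, 0, 0]
  yaw: [0, 0, 0, 0, 0, 0]

```text
t: 13.68
ee_pos: [597.1, -185.9, 47.5]
orientation: [-2.883, -1.247, 0.001]
ft_force: [-0.7, -0.2, -5.6]
width: 50.0
grasp_force: 30.0
```

play_rows:
  dp:
    - [0, 0, -0.6]
    - [0, 0, 0]
    - [0, 0, 0]
  yaw: [0, 0, 0]

```text
t: 13.93
ee_pos: [597.4, -186.0, 47.4]
orientation: [2.883, 1.247, 0.0]
ft_force: [-0.1, 0.4, -5.4]
width: 50.1
grasp_force: 30.0
```

play_rows:
  dp:
    - [0, 0, -0.6]
    - [0, 0, -0.4]
    - [0, 0, 0]
    - [0, 0, 0]
  yaw: [0, 0, 0, 0]

```text
t: 14.27
ee_pos: [597.5, -186.0, 46.9]
orientation: [2.883, 1.247, 0.001]
ft_force: [-2.4, -0.7, 2.0]
width: 50.0
grasp_force: 30.0
```

play_rows:
  dp:
    - [-1.4, -1.5, 0.2]
    - [-1.4, -1.5, 0]
    - [-1.4, -1.5, 0]
    - [-1.4, -1.5, 0]
    - [-1.4, -1.5, 0]
    - [-1.4, -1.5, 0]
    - [0, 0, 0]
    - [0, 0, 0]
  yaw: [0, 0, 0, 0, 0, 0, 0, 0]

```text
t: 14.93
ee_pos: [589.2, -195.3, 46.9]
orientation: [2.883, 1.246, 0.001]
ft_force: [2.1, 0.4, 3.5]
width: 50.0
grasp_force: 30.0
```

```bash
cat >> h.py <<'E'
def lane():
    th=np.radians(46.8); d=-np.array([np.cos(th),np.sin(th)]); l=np.array([-d[1],d[0]])
    o=st(); Q=np.array(o['ee_pos'])[:2]-[516.8,-270.8]; F=np.array(o['ft_force'])
    print('front a %.1f b %.2f Fd %.1f Fl %.1f Fz %.1f'%(Q@d+59.9,Q@l,F[:2]@d,F[:2]@l,F[2]))
E
python3 -c "
from h import *
lane()"
```

```text
t 14.93 p [ 589.2 -195.3   46.9] yaw -43.24 zdown -1.0 F [2.1  0.38 3.52] M [ 0.34 -0.28 -0.1 ] w 50.0 g 30.0 q [-0.34  0.65  1.73 -0.    0.76  0.42]
front a -44.7 b 1.11 Fd -1.7 Fl 1.3 Fz 3.5
```

play_rows:
  dp:
    - [-0.7, -0.8, 0.3]
    - [-0.7, -0.7, 0]
    - [-0.7, -0.8, 0]
    - [-0.7, -0.7, 0]
    - [-0.7, -0.8, 0]
    - [-0.7, -0.7, 0]
    - [0, 0, 0]
  yaw: [0, 0, 0, 0, 0, 0, 0]

```text
t: 15.52
ee_pos: [584.6, -199.5, 46.9]
orientation: [2.884, 1.247, 0.0]
ft_force: [3.0, 3.4, 2.0]
width: 50.1
grasp_force: 30.0
```

```bash
python3 -c "
from h import *
lane()"
```

```text
t 15.52 p [ 584.6 -199.5   46.9] yaw -43.23 zdown -1.0 F [2.96 3.38 1.95] M [ 0.7  -0.62  0.03] w 50.1 g 30.0 q [-0.35  0.65  1.73 -0.    0.76  0.41]
front a -38.5 b 0.67 Fd -4.5 Fl -0.2 Fz 2.0
```

play_rows:
  dp:
    - [-1.0, -1.1, 0]
    - [-1.0, -1.1, 0]
    - [-1.0, -1.1, 0]
    - [-1.0, -1.1, 0]
    - [0, 0, 0]
  yaw: [0, 0, 0, 0, 0]

```text
t: 15.93
ee_pos: [581.1, -204.1, 46.9]
orientation: [2.883, 1.246, 0.001]
ft_force: [4.9, 3.3, 0.7]
width: 49.6
grasp_force: 30.0
```

```bash
python3 -c "
from h import *
lane()"
```

```text
t 15.93 p [ 581.1 -204.1   46.9] yaw -43.24 zdown -1.0 F [4.86 3.26 0.66] M [ 0.62 -0.76 -0.06] w 49.6 g 30.0 q [-0.36  0.65  1.74  0.    0.76  0.4 ]
front a -32.7 b 1.25 Fd -5.7 Fl 1.3 Fz 0.7
```

play_rows:
  dp:
    - [-1.0, -1.1, 0]
    - [-1.0, -1.1, 0]
    - [-1.0, -1.1, 0]
    - [-1.0, -1.1, 0]
    - [0, 0, 0]
  yaw: [0, 0, 0, 0, 0]

```text
t: 16.35
ee_pos: [576.9, -208.6, 46.9]
orientation: [2.883, 1.247, 0.001]
ft_force: [3.8, 2.5, 0.2]
width: 49.9
grasp_force: 30.0
```

```bash
python3 -c "
from h import *
lane()"
```

```text
t 16.35 p [ 576.9 -208.6   46.9] yaw -43.23 zdown -1.0 F [3.77 2.51 0.19] M [ 0.6  -0.73  0.01] w 49.9 g 30.0 q [-0.37  0.64  1.74 -0.    0.75  0.39]
front a -26.5 b 1.20 Fd -4.4 Fl 1.0 Fz 0.2
```

play_rows:
  dp:
    - [-1.0, -1.1, 0]
    - [-1.0, -1.1, 0]
    - [-1.0, -1.1, 0]
    - [-1.0, -1.1, 0]
    - [0, 0, 0]
  yaw: [0, 0, 0, 0, 0]

```text
t: 16.77
ee_pos: [572.8, -213.0, 46.9]
orientation: [2.883, 1.246, 0.0]
ft_force: [3.4, 2.5, 0.5]
width: 50.0
grasp_force: 30.0
```

```bash
cat > look.py <<'E'
from h import *
lane()
Ws=[cloud(viewer.get_image('side')) for _ in range(3)]
W=np.nanmedian(Ws,0); X=W.reshape(-1,3); X=X[np.isfinite(X[:,0])]
th=np.radians(46.8); d=-np.array([np.cos(th),np.sin(th)]); l=np.array([-d[1],d[0]]); Q=X[:,:2]-[516.8,-270.8]; a,b=Q@d,Q@l
m=(X[:,2]>96)&(X[:,2]<116)&(a>-175)&(a<15)&(abs(b)<40)
print('top',m.sum(),np.median(X[m,2]),'amax',np.percentile(a[m],[98,100]),'b',b[m].min(),b[m].max())
m=m&(a>a[m].max()-60); 
for f in (np.min,np.max):
    A=np.arange(a[m].max()-50,a[m].max()-3,5); e=[f(b[m&(a>=s)&(a<s+5)]) for s in A]; print('slope',np.polyfit(A,e,1)[0].round(4))
P=X[m]; print('z plane coef', np.linalg.lstsq(np.c_[a[m],b[m],np.ones(m.sum())],P[:,2],rcond=None)[0].round(3))
E
python3 look.py
```

```text
t 16.77 p [ 572.8 -213.    46.9] yaw -43.24 zdown -1.0 F [3.35 2.5  0.48] M [ 0.53 -0.7  -0.02] w 50.0 g 30.0 q [-0.38  0.64  1.75 -0.    0.75  0.38]
front a -20.6 b 1.26 Fd -4.1 Fl 0.7 Fz 0.5
top 549 105.7054456987072 amax [-31.05609821 -28.2823371 ] b -35.0373885177294 37.65232427597116
slope 0.1831
slope -0.0592
z plane coef [ 8.80000e-02 -3.30000e-02  1.11931e+02]
```

```bash
python3 -c "
from h import *
p=viewer.get_image('side');save(p,'pics/side3.png')
W=cloud(p);np.save('side3.npy',W)
cv2.imwrite('pics/crop3.png',cv2.resize(cv2.imread('pics/side3.png')[175:275,285:415],None,fx=6,fy=6,interpolation=cv2.INTER_CUBIC))
"
```

```text
(no output)
```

View pics/crop3.png

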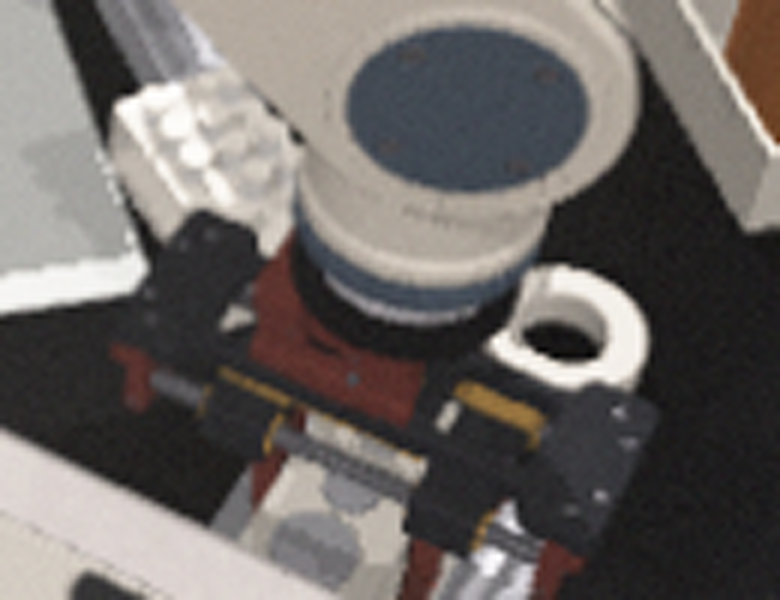

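```bash
python3 -c "
from h import *
p=viewer.get_image('side')
th=np.radians(46.8); d=-np.array([np.cos(th),np.sin(th)]); l=np.array([-d[1],d[0]])
def ray(u,v,z):
    n=cv2.undistortPoints(np.array([[[u,v]]],float),K(p),np.array(p['dist_coeffs'])).ravel()
    T=np.array(p['T']); r=T[:3,:3]@[n[0],-n[1],-1]; X=T[:3,3]+r*(z-T[2,3])/r[2]; Q=X[:2]-[516.8,-270.8]; return Q@d,Q@l
print('before',ray(345.3,249.7,26.2+99),'tcp -117.4'); print('now',ray(337.0,266.7,12+99),'tcp -80.5')
a=cv2.imread('pics/side2.png')[225:275,320:370];b=cv2.imread('pics/side3.png')[245:295,312:362]
cv2.imwrite('pics/caps.png',cv2.resize(np.hstack([a,b]),None,fx=8,fy=8,interpolation=cv2.INTER_CUBIC))
"
```

```text
before (np.float64(-76.80046915830513), np.float64(1.1383141315640586)) tcp -117.4
now (np.float64(-38.196687224165466), np.float64(1.9603597266714985)) tcp -80.5
```

View pics/caps.png

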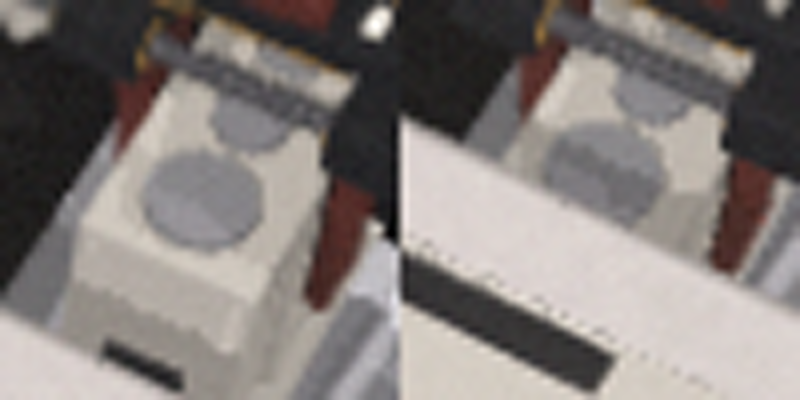

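Cap and gripper rod keep the same spacing in both frames (cap at (345,250) then (338,267)), so there's no slip and the front is past the rollers. Continuing.

play_rows:
  dp:
    - [-1.0, -1.1, 0]
    - [-1.0, -1.1, 0]
    - [-1.0, -1.1, 0]
    - [-1.0, -1.1, 0]
    - [-1.0, -1.1, 0]
    - [-1.0, -1.1, 0]
    - [0, 0, 0]
  yaw: [0, 0, 0, 0, 0, 0, 0]

```text
t: 17.6
ee_pos: [566.6, -219.3, 46.9]
orientation: [2.883, 1.247, -0.0]
ft_force: [3.0, 0.7, 2.0]
width: 50.0
grasp_force: 30.0
```

```bash
python3 -c "
from h import *
lane()"
```

```text
t 17.6 p [ 566.6 -219.3   46.9] yaw -43.22 zdown -1.0 F [3.02 0.65 2.  ] M [ 0.43 -0.72  0.07] w 50.0 g 30.0 q [-0.39  0.64  1.76 -0.    0.75  0.37]
front a -11.8 b 1.09 Fd -2.5 Fl 1.8 Fz 2.0
```

play_rows:
  dp:
    - [-0.7, -0.7, 0]
    - [-0.7, -0.7, 0]
    - [-0.7, -0.8, 0]
    - [-0.7, -0.7, 0]
    - [0, 0, 0]
  yaw: [0, 0, 0, 0, 0]

```text
t: 18.02
ee_pos: [563.7, -222.5, 46.9]
orientation: [2.883, 1.247, -0.0]
ft_force: [2.5, 0.3, 2.1]
width: 49.9
grasp_force: 30.0
```

play_rows:
  dp:
    - [-0.5, -0.5, 0]
    - [-0.5, -0.5, 0]
    - [0, 0, 0]
  yaw: [0, 0, 0]

```text
t: 18.27
ee_pos: [563.0, -223.2, 46.9]
orientation: [2.884, 1.247, 0.0]
ft_force: [4.0, 1.5, 1.4]
width: 49.9
grasp_force: 30.0
```

```bash
python3 -c "
from h import *
lane()"
```

```text
t 18.27 p [ 563.  -223.2   46.9] yaw -43.24 zdown -1.0 F [4.02 1.49 1.42] M [ 0.36 -0.73 -0.02] w 49.9 g 30.0 q [-0.4   0.63  1.76  0.    0.74  0.36]
front a -6.4 b 1.12 Fd -3.8 Fl 1.9 Fz 1.4
```

play_rows:
  dp:
    - [-0.5, -0.5, 0]
    - [-0.5, -0.5, 0]
    - [0, 0, 0]
  yaw: [0, 0, 0]

```text
t: 18.52
ee_pos: [562.6, -223.6, 46.9]
orientation: [-2.884, -1.247, -0.002]
ft_force: [7.8, 5.4, 0.2]
width: 49.6
grasp_force: 30.0
```

play_rows:
  dp:
    - [-0.5, -0.5, 0]
    - [-0.5, -0.5, 0]
    - [0, 0, 0]
  yaw: [0, 0, 0]

```text
t: 18.77
ee_pos: [562.6, -223.7, 47.1]
orientation: [-2.884, -1.246, -0.005]
ft_force: [11.3, 11.1, 1.2]
width: 49.7
grasp_force: 30.0
```

play_rows:
  dp:
    - [-0.3, -0.3, 0]
    - [-0.3, -0.4, 0]
    - [0, 0, 0]
    - [0, 0, 0]
    - [0, 0, 0]
  yaw: [0, 0, 0, 0, 0]

```text
t: 19.18
ee_pos: [562.5, -223.7, 47.1]
orientation: [-2.883, -1.246, -0.006]
ft_force: [13.8, 13.0, -0.4]
width: 50.2
grasp_force: 30.0
```

```bash
python3 -c "
from h import *
lane()"
```

```text
t 19.18 p [ 562.5 -223.7   47.1] yaw -43.26 zdown -1.0 F [13.77 12.98 -0.38] M [ 2.49 -2.01 -0.02] w 50.2 g 30.0 q [-0.4   0.63  1.76  0.    0.74  0.35]
front a -5.7 b 1.10 Fd -18.9 Fl 1.2 Fz -0.4
```

play_rows:
  dp:
    - [0.7, 0.8, 0]
    - [0.7, 0.7, 0]
    - [0, 0, 0]
    - [0, 0, 0]
  yaw: [0, 0, 0, 0]

```text
t: 19.52
ee_pos: [562.6, -223.6, 47.0]
orientation: [2.884, 1.247, 0.002]
ft_force: [7.7, 6.1, 0.9]
width: 50.2
grasp_force: 30.0
```

play_rows:
  dp:
    - [0, 0, 0]
    - [0, 0, 0]
    - [0, 0, 0]
    - [0, 0, 0]
    - [0, 0, 0]
    - [0, 0, 0]
    - [0, 0, 0]
    - [0, 0, 0]
  yaw: [0, 0, 0, 0, 0, 0, 0, 0]
  gripper: 0

```text
t: 20.18
ee_pos: [561.6, -224.4, 46.9]
orientation: [-2.884, -1.247, 0.0]
ft_force: [-0.0, 0.8, -0.1]
width: 87.9
grasp_force: 0.0
```

play_rows:
  dp:
    - [0, 0, 10]
    - [0, 0, 30]
    - [0, 0, 40]
    - [0, 0, 40]
    - [20, 20, 35]
    - [25, 30, 20]
    - [25, 35, 0]
    - [25, 40, 0]
  yaw: [0, 0, 0, 0, 0, 0, 0, 0]

```text
t: 20.85
ee_pos: [652.4, -107.6, 221.9]
orientation: [2.882, 1.243, 0.007]
ft_force: [1.2, -1.3, -0.1]
width: 87.8
grasp_force: 0.0
```

play_rows:
  dp:
    - [0, 40, 10]
    - [0, 40, 10]
    - [0, 40, 10]
    - [0, 40, 10]
    - [0, 40, 10]
    - [0, 40, 10]
    - [0, 40, 0]
    - [0, 20, 0]
  yaw: [0, 0, 0, 0, 0, 0, 0, 0]

```text
t: 21.52
ee_pos: [650.0, 196.4, 280.3]
orientation: [-2.881, -1.25, -0.004]
ft_force: [0.3, -0.1, -0.2]
width: 87.9
grasp_force: 0.0
```

```bash
python3 - <<'E'
from h import *
st()
Ws=[cloud(viewer.get_image('top')) for _ in range(4)]
p=viewer.get_image('top');save(p,'pics/top4.png')
W=np.nanmedian(Ws,0)
from m import rect
print(*rect(W,97,118,(440,680,-330,-130)),*rect(W,85,106,(560,760,50,260)),sep='\n')
X=W.reshape(-1,3); th=np.radians(46.8); d=-np.array([np.cos(th),np.sin(th)]); l=np.array([-d[1],d[0]]); Q=X[:,:2]-[516.8,-270.8]; a,b=Q@d,Q@l
m=(X[:,2]>97)&(X[:,2]<118)&(a>-150)&(a<12)&(abs(b)<35)
print(m.sum(),np.percentile(a[m],[0,1,50,99,100]),np.percentile(b[m],[0,1,50,99,100]),np.linalg.lstsq(np.c_[a[m],b[m],np.ones(m.sum())],X[m,2],rcond=None)[0].round(3))
E
```

```text
t 21.52 p [650.  196.4 280.3] yaw -43.09 zdown -1.0 F [ 0.28 -0.1  -0.21] M [-0.06  0.06 -0.02] w 87.9 g 0.0 q [0.28 0.45 1.45 0.   1.24 1.03]
(np.int32(703), array([ 560.2, -224.4]), array([113.8,  50.3]), 47.6, np.float64(105.6))
704 [-120.23795684 -116.31753814  -62.12704785   -7.82600277   -6.42059644] [-25.56823645 -24.8082053   -2.78689132  24.69344021  25.508976  ] [1.80000e-02 2.50000e-02 1.06804e+02]
```

View pics/top4.png

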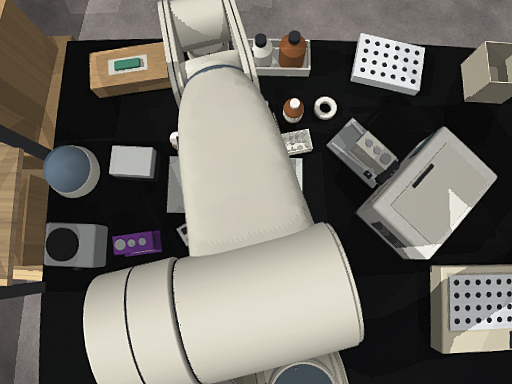

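```bash
python3 -c "
from h import *
print(ticket.close_job())"
```

```text
the job is handed in; nothing more can be done
None
```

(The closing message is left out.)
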